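# Hang the measured wheel on the J-hook

### The arm

A 6-joint arm with a two-finger parallel gripper is mounted at the origin on the work surface. World frame = base frame: x ahead of the robot, y to its left, z up, the work surface at z = 0. Lengths are in mm, angles in rad, forces in N, time in s.
With the tool pointing down it reaches from about 300 to 950 mm from the base axis. Payload 3.1 kg.
Tool frame: the origin (TCP) lies on the mounting face of the last link; the fingertips stand 173 mm ahead of it and the grasp point (between the pads) lies 155 mm ahead of it (env.tcp_to_tips is the y of the fingertips in the tool frame, in mm); y points along the fingers, x is the direction in which the jaws open and shut, and the axes are right-handed (so a half turn about y gives the same grasp; the last joint's range is limited). The gripper opens to 85 mm and grips with 20 to 120 N. Pads are 22 mm wide; open, the fingers measure 114 mm over their backs; the gripper's body (76 mm by 85 mm) begins 54 mm behind the grasp point. The pads swing forward as they close: fully open they stand 13 mm farther back than shut.
Start: joints at [-1.33, 0.308, 1.634, -0, 1.2, -0.07], TCP at [191.111, -595.072, 404.672] pointing down, gripper open.
Joint ranges: [-3.06, 3.06], [-0.79, 1.96], [0.05, 2.63], [-1.19, 4.34], [0.05, 2.64], [-2.94, 2.94]. Speed limits (rad/s): [2.79, 2.79, 3.14, 3.14, 3.14, 3.14].

### API

Orientations are given as a unit quaternion [w, x, y, z].
In Python, from cell import sensors, imaging, workorder, finder, env gives the robot as it stands.
- The arm moves only by the shell command python3 -m inch 'ROWS' [FORCE]. ROWS is JSON, one flat list of numbers, 7 for each row, row after row: the closure, from -1 (fully open) to 1 (shut), so that 0 is half open, then the shift along the tool's x, y, z in m, then the turn, a rotation vector about the tool's x, y, z in rad. A call has 1 to 5 rows; each row is the pose to reach, as a shift and turn from the pose measured when the call began, along the tool's axes at that moment; what a row does not reach only later rows make up. A row lasts 1/8 s, in which the tool goes at most 62.5 mm and 10.7 degrees, less where a joint would pass 70% of its speed; a pose out of reach is approached as far as the arm can. A call with a gripper value outside its range is refused whole. The fingers move at their own pace and stop on an object; FORCE is the grip in N (left out, the last holds). Time passes only in rows, so rows that repeat a pose let the fingers close. It gives the time, the measured TCP pose, the force and the opening at its end, in the units of the state.
- sensors.sense(): the state, without advancing time (a new reading comes with each control period).
- imaging.get_image(name): name is "side" or "top" or "wrist"; returns a dict with "image" (480x640x3 uint8, red, green, blue), "depth" (480x640 float32, mm along the optical axis (not along the pixel's ray), 0 where there is no reading), "mtx" (3x3 intrinsics, pixels), "k1" (the pictures are not rectified: a ray, as slopes to the right and down, at radius r is drawn at 1 + k1 r^2 times it, then the intrinsics apply), "eye" and "rotation" of the camera in the world; the wrist camera has in their place "mount" (4x4, takes a point from camera to tool coordinates, whose origin is the TCP and whose axes are the tool frame's). Camera axes: x right, y up, looking along -z (the intrinsics and any distortion apply to the point x, -y, -z); pixel columns grow to the right and rows downward; lengths in mm; the calibration is good to about 2 mm. A picture is of the moment at which its call begins: read the wrist's pose just before it.
- workorder.hand_in(): hands the job in, once; it reports no verdict.
Trained networks look in a picture, given as the dict that the camera call returned (one of the last four; its "shot" number tells which), for a name from the list of things; names that differ only in an ending like _2 or _b are one class to them, and where a whole thing is asked for, a point or a joint stands for the part that bears it (a point fixed in the world has none). Each returns a list of dicts, best first, with "score" (0 to 1); they miss things now and then, are a little off and sometimes report something else, mostly with a low value. They report only what shows in the picture. A call takes as long as a camera call.
- finder.outline_of(target, picture): "pixels" (480x640 bool, what is visible of it) and "bbox" ([left, top, right, bottom] in pixels, round what is visible of it).
The state is a dict: "time": time; "qpos": joint angles; "qd": joint speeds; "joint_torque": joint torques, N m; "eef_pos": TCP position; "ee_rot": TCP orientation; "force": force on the tool from outside, world axes, zero at the start; "moment": the same for the moment, N m; "width": finger opening in mm.
Only numpy, scipy, OpenCV 4.12 (cv2) and the standard library are available. Lean on these libraries where they do the work, as an engineer would, in place of code of your own. Each camera call takes 0.05 s, during which the arm holds its last target. There are 200 camera calls.

### The job

Lift the spoked aluminium wheel out of its blue cradle by the rim, pass the rim over the upturned tip of the J-hook on the stand, and let it down gently until it rests on the hook bar. Then slide it along the bar, under the red keeper, until its face is flush with the steel back plate, and let go so that it hangs there at rest. The hook's height is set by hand, so feel for it and never press on the hook with more than about a kilogram's weight; leave the bottle, the wooden case and the ring gauge where they are.

Things in the scene. Friction and masses are not known exactly. Their poses are not given: they have to be found in the camera images.
- wheel_center (a point): Centre of the loose aluminium wheel, upright at the start. Rim 192 mm outside, 168 mm inside diameter, 14 mm thick along the axle. Hub 32 mm diameter, 24 mm long. 0.3 to 0.45 kg. x axis: axle; z: up; y: sideways in the wheel's plane. Pinch the rim across its 14 mm thickness from above, 45 to 60 mm to one side of the top (rim there 65 to 80 mm above the centre), clear of hook and keeper.
- wheel: The same wheel, origin at its centre. Three spokes 16 mm wide, 8 mm thick: 60 degrees either side of straight up, and straight down, so the opening at the top, where the hook goes in, is free.
- cradle: Fixed cradle: steel base 80 x 170 x 12 mm, two blue cheeks 130 mm long with tops 50 mm above the table and a 17 mm slot between them; a V of black pads inside carries the wheel with its centre 116 mm above the table. The wheel lifts straight up out of the slot. Origin: centre of the underside; y axis along the slot, x along the axle.
- stand: Fixed hook stand: grey foot 110 mm square, post 24 mm square, 268 mm high; on it a rigid head with the J-hook pointing along the stand's -x. Origin: centre of the foot's underside, z up. The head's height was set by hand and is NOT measured: the bar's top lies 237 to 263 mm above the table. Black clamp round the post 34 mm wide; steel back plate 30 mm wide, front face at x = -30 mm.
- bottle: Bystander: closed blue bottle with a yellow cap, 60 mm in diameter, 170 mm high; origin at the centre of its underside.
- case: Bystander: closed wooden case 75 x 55 x 28 mm; origin at the centre of its underside.
- gauge: Bystander: steel ring gauge lying flat, 56 mm outside and 36 mm inside diameter, 18 mm high; origin at the centre of its underside.
- hook_nominal (a point): Point fixed to the stand at x = -37, y = 0, z = 250 mm: where the bar's top at the home place would be at middle height; the real bar top is up to 13 mm higher or lower. Axes as the stand. Hung home, the wheel's centre is in this x and y, 84 mm below the real bar top, its axle along the stand's x.
- hook_throat (a point): Point fixed to the stand at x = -64, y = 0, z = 250 mm, mid throat (x = -81 to -47 mm), where the rim comes down. Round bar, 10 mm diameter, along y = 0. Upturned tip: x = -91 to -81 mm, top 14 mm above the bar's top. Red keeper: x = -47 to -30 mm, 24 mm wide, underside 15 and top 30 mm above the bar's top: 3 mm play over a 12 mm rim resting on the bar.

How it is judged (in metres and radians):
On the way:
1. the wheel is lifted clear out of the cradle (height (world z) of wheel_center above 0.165 m and contact force between wheel and cradle below 0.1 N), for 0.2 s.
At the end, for the whole second after the job is handed in: The wheel hangs released and nearly still (under 0.04 m/s) on the hook bar, under the keeper, flush with the back plate: centre within 5 mm of stand x = -37 mm, within 20 mm sideways, 145 to 181 mm above the table, axle within 0.15 rad of the stand's x axis (contact force between wheel and stand above 1.5 N and x of wheel_center in the frame of stand between -0.042 and -0.032 m and y of wheel_center in the frame of stand between -0.02 and 0.02 m and height (world z) of wheel_center between 0.145 and 0.181 m and angle between the x axis of wheel and the x axis of stand, either way round below 0.15 rad and linear speed of wheel below 0.04 m/s); the robot touches nothing.
It fails at once if the wheel presses or knocks on the hook stand with more than 15 N (contact force between wheel and stand above 15 N).
It fails at once if the bottle is moved more than 30 mm (distance of bottle from where it was at the start of the episode above 0.03 m).
It fails at once if the wooden case is moved more than 30 mm (distance of case from where it was at the start of the episode above 0.03 m).
It fails at once if the ring gauge is moved more than 30 mm (distance of gauge from where it was at the start of the episode above 0.03 m).
It also fails if it takes over 54 s, if anything falls off the work surface, if the arm or the gripper's body presses on something with over 40 N, if the wrist force passes 120 N, or if a joint passes its speed limit or range.

## Working session

There is one attempt and no reset: what is moved stays moved. The work goes in short steps, Python scripts to look and compute and a shell command to move; the robot and the scene stay as the last step left them, time stands still between calls to the robot, and variables do not carry over. Pictures are saved under pics/ and viewed, about 8 in all and at most 12, crops included, and the job is handed in when it is done.

```bash
ls; mkdir -p pics; cat > h.py <<'E'
import numpy as np, cv2
from cell import sensors, imaging, workorder, finder, env
from scipy.spatial.transform import Rotation as R
def rot(q): return R.from_quat([q[1],q[2],q[3],q[0]]).as_matrix()
def pts(p,mask,s=None):
    """masked pixels -> world points (mm)"""
    v,u=np.nonzero(mask&(p["depth"]>0)); d=p["depth"][v,u]
    K=np.array(p["mtx"]); k1=p["k1"]
    xy=cv2.undistortPoints(np.stack([u,v],1).astype(float).reshape(-1,1,2),K,np.array([k1,0,0,0.])).reshape(-1,2)
    c=np.stack([xy[:,0]*d,-xy[:,1]*d,-d],1)
    if "mount" in p:
        M=np.array(p["mount"]); c=c@M[:3,:3].T+M[:3,3]
        return c@rot(s["ee_rot"]).T+np.array(s["eef_pos"])
    Rm=np.array(p["rotation"]); Rm=Rm if Rm.shape==(3,3) else rot(Rm)
    return c@Rm.T+np.array(p["eye"])
E
python3 - <<'E'
from h import *
s=sensors.sense(); print(s)
for n in ["side","top"]:
    p=imaging.get_image(n); cv2.imwrite(f"pics/{n}0.png",p["image"][:,:,::-1]); np.savez(f"{n}0.npz",**{k:np.array(v) for k,v in p.items()})
    print(n,p["eye"],p["rotation"],p["k1"])
    for t in ["wheel","cradle","stand","bottle","case","gauge"]:
        for o in finder.outline_of(t,p)[:2]:
            q=pts(p,o["pixels"]); print(t,round(o["score"],2),o["bbox"],len(q), np.percentile(q,[2,50,98],axis=0).round().tolist() if len(q) else "")
            np.save(f"m_{n}_{t}.npy",o["pixels"]) if o is finder or o["score"]>.5 else 0
E
```

```text
pics
{'time': 0.0, 'qpos': array([-1.32969012e+00,  3.08968108e-01,  1.63519969e+00,  1.33104679e-05,
        1.19970493e+00, -6.96935495e-02]), 'qd': array([-0.00077064,  0.00111038,  0.00084261,  0.00134752,  0.00115647,
       -0.00149246]), 'joint_torque': array([ 5.94363210e-04, -4.15258670e+01, -2.76665193e+01, -7.05062189e-05,
        1.00614200e-02, -1.10395085e-06]), 'eef_pos': array([ 191.01374848, -594.64183841,  403.46335013]), 'ee_rot': array([ 0.57188355, -0.57083858,  0.41720228, -0.41597449]), 'force': array([-0.02226361, -0.38724402, -0.06749799]), 'moment': array([ 0.03714723, -0.01818793, -0.01710274]), 'width': 85.44778044066095}
side [341.6340824  645.20650915 724.19539305] [-0.17975495 -0.06755028  0.38150538  0.90420062] -0.09966346050117747
wheel 0.75 [354.9, 132.3, 398.0, 216.3] 1781 [[476.0, -433.0, -2.0], [544.0, -182.0, 130.0], [639.0, -121.0, 209.0]]
cradle 0.74 [340.8, 182.1, 401.8, 239.1] 1563 [[469.0, -232.0, 0.0], [537.0, -164.0, 12.0], [620.0, -108.0, 50.0]]
stand 0.85 [268.0, 178.9, 328.4, 338.6] 4425 [[529.0, 108.0, 5.0], [584.0, 176.0, 13.0], [644
[... 553 characters left out ...]
56.0], [611.0, -125.0, 213.0]]
cradle 0.65 [438.5, 208.3, 522.3, 295.1] 1968 [[468.0, -256.0, 6.0], [545.0, -173.0, 13.0], [623.0, -114.0, 52.0]]
stand 0.75 [272.2, 180.1, 346.6, 262.5] 3394 [[533.0, 98.0, 6.0], [582.0, 156.0, 14.0], [627.0, 222.0, 282.0]]
bottle 0.66 [181.9, 255.3, 219.5, 289.2] 1019 [[465.0, 334.0, 19.0], [489.0, 351.0, 115.0], [518.0, 380.0, 172.0]]
case 0.88 [376.3, 179.5, 401.3, 216.3] 1050 [[612.0, -28.0, 14.0], [647.0, -0.0, 28.0], [684.0, 26.0, 33.0]]
gauge 0.53 [266.7, 178.2, 349.1, 263.0] 3388 [[532.0, 98.0, 7.0], [583.0, 156.0, 14.0], [627.0, 222.0, 282.0]]
gauge 0.46 [375.9, 177.7, 403.8, 218.5] 1126 [[612.0, -29.0, 0.0], [648.0, -0.0, 27.0], [688.0, 27.0, 33.0]]
```

```bash
python3 - <<'E'
from h import *
S=cv2.imread("pics/side0.png"); T=cv2.imread("pics/top0.png")
a=cv2.resize(S[120:350,230:440],None,fx=1.9,fy=1.9); b=cv2.resize(T[160:310,250:550],None,fx=1.3,fy=1.3)
W=np.zeros((a.shape[0],a.shape[1]+b.shape[1],3),np.uint8); W[:,:a.shape[1]]=a; W[:b.shape[0],a.shape[1]:]=b
cv2.imwrite("pics/c0.png",W); print(W.shape)
for n in ["side","top"]:
    p=dict(np.load(f"{n}0.npz")); p["k1"]=float(p["k1"])
    w=pts(p,np.load(f"m_{n}_wheel.npy")); 
    w=w[(w[:,2]>65)&(w[:,2]<225)&(w[:,1]<-90)]
    c0=np.median(w,0); w=w[np.linalg.norm(w-c0,axis=1)<130]
    # vertical plane fit
    best=None
    for _ in range(6):
        m=w[:,:2].mean(0); u,s_,vt=np.linalg.svd(w[:,:2]-m,full_matrices=False); nrm=vt[1]; r=(w[:,:2]-m)@nrm
        w=w[abs(r-np.median(r))<max(10,2*r.std())]
    d=vt[0]; t=(w[:,:2]-m)@d
    print(n,"wheel plane dir",np.degrees(np.arctan2(d[1],d[0])),"m",m,"z top",np.percentile(w[:,2],99),len(w))
    top=w[w[:,2]>150]
    f=lambda x:np.hypot((top[:,:2]-m)@d-x[0],top[:,2]-x[1])-90
    from scipy.optimize import least_squares
    x=least_squares(f,[0,116],loss="soft_l1").x; print(" centre",m+d*x[0],x[1])
    q=pts(p,np.load(f"m_{n}_cradle.npy")); q=q[(q[:,2]>4)&(q[:,2]<60)]; r=cv2.minAreaRect(q[:,:2].astype(np.float32)); print(" cradle",r)
    q=pts(p,np.load(f"m_{n}_stand.npy")); f=q[(q[:,2]>3)&(q[:,2]<25)]
    k=np.median(f[:,:2],0); f=f[np.linalg.norm(f[:,:2]-k,axis=1)<100]; print(" foot",cv2.minAreaRect(f[:,:2].astype(np.float32)),np.percentile(f[:,2],90))
    h=q[q[:,2]>210]; print(" head",len(h),cv2.minAreaRect(h[:,:2].astype(np.float32)))
    print(h[::max(1,len(h)//25)].round().astype(int).tolist())
E
```

```text
(437, 789, 3)
side wheel plane dir 137.95096871242586 m [ 540.11034564 -176.85284898] z top 209.66259890716617 1401
 centre [ 545.13709518 -181.38674976] 117.34234529461803
 cradle ((545.1559448242188, -186.16397094726562), (81.7220458984375, 172.7334442138672), 46.61781311035156)
 foot ((588.2359008789062, 166.73687744140625), (110.64591979980469, 111.40660095214844), 26.32999038696289) 12.632130076993555
 head 1113 ((598.5553588867188, 142.95094299316406), (33.595947265625, 121.10882568359375), 24.469139099121094)
[[627, 89, 263], [600, 121, 279], [595, 128, 279], [593, 136, 280], [608, 150, 279], [597, 147, 276], [610, 154, 271], [602, 150, 266], [593, 150, 265], [585, 155, 267], [580, 157, 266], [576, 159, 265], [601, 177, 265], [595, 179, 264], [592, 184, 265], [590, 188, 265], [590, 189, 261], [590, 186, 256], [588, 189, 254], [589, 189, 250], [590, 188, 244], [583, 193, 247], [576, 197, 249], [573, 197, 245], [569, 195, 241], [584, 177, 212]]
top wheel plane dir 138.29230922189825 m [ 540.36749679 -181.09356617] z top 213.5494636560176 1240
 centre [ 547.18230613 -187.1669809 ] 122.10973251208148
 cradle ((545.5828857421875, -188.91921997070312), (81.16928100585938, 170.0544891357422), 47.748416900634766)
 foot ((592.473388671875, 165.77491760253906), (117.17092895507812, 110.3304443359375), 25.836374282836914) 15.397405715141236
 head 1116 ((602.0399169921875, 140.08306884765625), (34.33230209350586, 122.73735809326172), 26.47981834411621)
[[630, 90, 262], [624, 92, 251], [621, 101, 252], [611, 142, 282], [616, 121, 250], [615, 106, 246], [607, 155, 268], [602, 143, 283], [602, 130, 278], [599, 119, 284], [599, 176, 265], [597, 168, 268], [595, 161, 271], [594, 152, 266], [590, 137, 280], [589, 177, 267], [587, 161, 266], [586, 145, 268], [585, 188, 251], [581, 174, 267], [579, 162, 269], [580, 148, 255], [576, 186, 253], [573, 164, 265], [572, 185, 249], [571, 164, 234]]
```

View pics/c0.png

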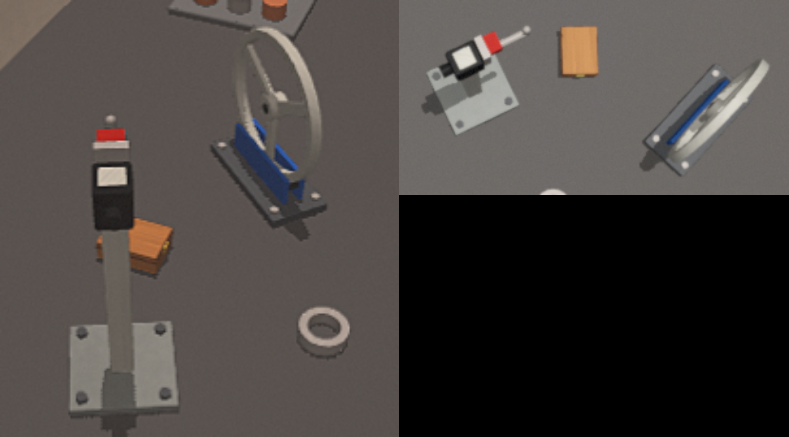

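The side view (left) shows the J-hook with its tip towards the cradle, which has the wheel upright in it. The case lies between them and the ring gauge is to the right. In the top view the hook tip is at about (527,30) in the crop, the case at (578,50) and the wheel at (720,110). The two cameras agree:

- **Wheel:** centre about (546,-185), plane at 138°.
- **Stand:** origin about (590,166), hook pointing at about -64°.
- **Bar:** top about 250 mm above the table.

Next I go to the hover above the grasp point.

```bash
cat >> h.py <<'E'
def goal(xyz,yaw):
    """shift (m) and rotvec in the tool frame to a down-pointing pose with tool x along world yaw (deg), either way round"""
    s=sensors.sense(); Rt=rot(s["ee_rot"]); p=np.array(s["eef_pos"]); best=None
    for f in (0,180):
        a=np.radians(yaw+f); x=np.array([np.cos(a),np.sin(a),0]); y=np.array([0,0,-1.]); z=np.cross(x,y)
        v=R.from_matrix(Rt.T@np.stack([x,y,z],1)).as_rotvec(); print("opt",f,"shift",(Rt.T@(np.array(xyz)-p)/1000).round(4).tolist(),"turn",v.round(4).tolist(),"q6",round(float(s["qpos"][5]),2))
E
python3 - <<'E'
from h import *
s=sensors.sense(); Rt=rot(s["ee_rot"]); print(Rt.round(3).tolist(), "tool x yaw",np.degrees(np.arctan2(Rt[1,0],Rt[0,0])))
goal([507,-150,430],48)
E
```

```text
[[0.306, 0.0, 0.952], [-0.952, -0.0, 0.306], [0.0, -1.0, 0.0]] tool x yaw -72.19318833053217
opt 0 shift [-0.3271, -0.0253, 0.4368] turn [0.0, -2.0978, 0.0] q6 -0.07
opt 180 shift [-0.3271, -0.0253, 0.4368] turn [-0.0, 1.0438, 0.0] q6 -0.07
```

```bash
python3 -m inch '[-1,-0.033,-0.04,0.044,0,0.1,0, -1,-0.08,-0.045,0.107,0,0.25,0, -1,-0.125,-0.045,0.167,0,0.4,0, -1,-0.163,-0.04,0.218,0,0.52,0, -1,-0.163,-0.04,0.218,0,0.52,0]'
python3 - <<'E'
from h import *
goal([507,-150,430],48)
E
```

```text
time: 1.32
eef_pos: [350.0, -370.7, 444.9]
ee_rot: [-0.446, 0.445, -0.549, 0.549]
force: [0.7, -0.3, 0.7]
width: 85.3
opt 0 shift [-0.2484, 0.015, 0.1081] turn [-0.0006, -2.6165, 0.0008] q6 0.88
opt 180 shift [-0.2484, 0.015, 0.1081] turn [-0.0006, 0.5251, -0.0004] q6 0.88
```

```bash
python3 -m inch '[-1,-0.055,0.004,0.024,0,0.13,0, -1,-0.105,0.007,0.046,0,0.26,0, -1,-0.155,0.01,0.068,0,0.39,0, -1,-0.205,0.013,0.09,0,0.525,0, -1,-0.248,0.015,0.108,0,0.525,0]'
python3 - <<'E'
from h import *
s=sensors.sense(); p=imaging.get_image("wrist"); cv2.imwrite("pics/w1.png",p["image"][:,:,::-1])
goal([507,-150,344],48)
o=finder.outline_of("wheel",p)
for k in o[:1]:
    w=pts(p,k["pixels"],s); print(k["score"],k["bbox"],len(w),np.percentile(w,[2,50,98],axis=0).round().tolist())
    top=w[w[:,2]>150]; m=np.median(top[:,:2],0)
    for _ in range(5):
        m=top[:,:2].mean(0); vt=np.linalg.svd(top[:,:2]-m)[2] if len(top)<3000 else np.linalg.svd((top[::5,:2])-m)[2]
        r=(top[:,:2]-m)@vt[1]; top=top[abs(r)<10]
    d=vt[0]; print("dir",np.degrees(np.arctan2(d[1],d[0])),m,"r range",np.percentile(r,[2,98]),"zmax",np.percentile(top[:,2],99))
    g=np.array([507,-150]); print("offset of grasp normal to plane",(g-m)@vt[1],vt[1])
E
```

```text
time: 1.95
eef_pos: [507.7, -148.6, 430.2]
ee_rot: [-0.288, 0.287, -0.646, 0.646]
force: [0.4, -0.1, -0.7]
width: 85.6
opt 0 shift [0.0061, 0.086, 0.0013] turn [-0.01, -3.1386, 0.0] q6 1.94
opt 180 shift [0.0061, 0.086, 0.0013] turn [-0.0, 0.003, -0.0064] q6 1.94
0.8 [309.7, 20.1, 342.1, 283.9] 6735 [[492.0, -245.0, 126.0], [554.0, -195.0, 206.0], [607.0, -139.0, 213.0]]
dir 137.65786987104192 [ 552.95350633 -195.26624535] r range [-6.59691484  6.64938549] zmax 213.51454489927693
offset of grasp normal to plane -2.5056439417337977 [-0.67355619 -0.73913602]
```

View pics/w1.png

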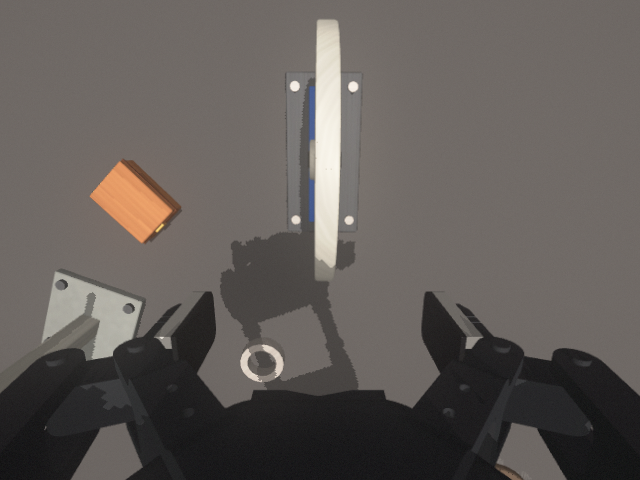

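The wrist view shows the rim edge-on at column about 327, between the fingers (about 320), with the case and stand to the left, all clear. I go down next and re-read the pose first.

```bash
python3 - <<'E'
from h import *
print(sensors.sense()["eef_pos"]); goal([505.3,-151.9,344],47.7)
E
```

```text
[ 508.56538272 -147.02122068  430.00854778]
opt 0 shift [0.006, 0.086, 0.0008] turn [-0.004, -3.1311, 0.0004] q6 1.93
opt 180 shift [0.006, 0.086, 0.0008] turn [-0.0003, 0.0104, -0.0026] q6 1.93
```

```bash
python3 -m inch '[-0.6,0.006,0.02,0.001,0,0.01,0, -0.6,0.006,0.035,0.001,0,0.01,0, -0.6,0.006,0.035,0.001,0,0.01,0]'
python3 - <<'E'
from h import *
s=sensors.sense(); p=imaging.get_image("wrist"); print(s["eef_pos"])
k=finder.outline_of("wheel",p)[0]
w=pts(p,k["pixels"],s); t=w[w[:,2]>160]
for _ in range(5):
    m=t[:,:2].mean(0); vt=np.linalg.svd(t[::4,:2]-m)[2]; r=(t[:,:2]-m)@vt[1]; t=t[abs(r)<10]
d=vt[0]*np.sign(-vt[0][0]); n=vt[1]*np.sign(-vt[1][0]); ang=np.degrees(np.arctan2(d[1],d[0]))
from scipy.optimize import least_squares
rr=np.hypot
o=t[:,2]
# outer surface points near the crown
x=least_squares(lambda x:rr((t[:,:2]-m)@d-x[0],o-x[1])-96,[0,116],loss="soft_l1").x
c=m+d*x[0]; print("ang",ang,"centre",c,x[1],"r",np.percentile(r,[2,98]))
g=c+52*d; print("grasp",g); goal([*g,344],ang-90)
E
```

```text
time: 2.42
eef_pos: [504.4, -152.4, 393.4]
ee_rot: [0.286, -0.286, 0.648, -0.646]
force: [-0.0, -0.6, -0.1]
width: 68.1
[ 504.44681701 -152.37250139  393.37060056]
ang 137.6949955495322 centre [ 546.68350383 -189.48456398] 116.51654529881253 r [-6.69348698  6.68966539]
grasp [ 508.22574379 -154.48455408]
opt 0 shift [-0.0005, 0.0512, 0.0034] turn [0.004, 3.1413, -0.0004] q6 1.93
opt 180 shift [-0.0005, 0.0512, 0.0034] turn [-0.0003, -0.0003, -0.0025] q6 1.93
```

```bash
python3 -m inch '[-0.4,0,0.025,0.001,0,0,0, -0.4,0,0.049,0.002,0,0,0, -0.4,0,0.049,0.002,0,0,0]'; python3 -m inch '[1,0,0,0,0,0,0, 1,0,0,0,0,0,0, 1,0,0,0,0,0,0, 1,0,0,0,0,0,0, 1,0,0,0,0,0,0]' 100; python3 -m inch '[1,0,0,0,0,0,0, 1,0,0,0,0,0,0]'
python3 -m inch '[1,0,-0.01,0,0,0,0, 1,0,-0.02,0,0,0,0, 1,0,-0.03,0,0,0,0, 1,0,-0.03,0,0,0,0]'
```

```text
time: 2.9
eef_pos: [506.2, -154.0, 345.0]
ee_rot: [0.286, -0.286, 0.648, -0.646]
force: [-0.2, 0.1, -0.0]
width: 59.4
time: 3.52
eef_pos: [506.7, -154.1, 346.5]
ee_rot: [0.286, -0.285, 0.647, -0.646]
force: [-2.0, 0.3, 5.6]
width: 12.0
time: 3.78
eef_pos: [506.7, -154.1, 346.6]
ee_rot: [0.286, -0.285, 0.647, -0.646]
force: [0.1, 0.4, 1.5]
width: 12.3
time: 4.28
eef_pos: [507.1, -154.3, 377.9]
ee_rot: [-0.287, 0.284, -0.647, 0.647]
force: [0.6, -0.0, -4.1]
width: 12.1
```

```bash
python3 -m inch '[1,0,-0.02,0,0,0,0, 1,0,-0.04,0,0,0,0, 1,0,-0.06,0,0,0,0, 1,0,-0.065,0,0,0,0]'
python3 - <<'E'
from h import *
goal([607.3,8.1,440],25.8)
E
```

```text
time: 4.78
eef_pos: [507.3, -154.5, 444.3]
ee_rot: [-0.288, 0.284, -0.646, 0.648]
force: [0.8, 0.3, -3.5]
width: 12.1
opt 0 shift [-0.1876, 0.005, -0.0356] turn [-0.0072, -2.7602, 0.0053] q6 1.93
opt 180 shift [-0.1876, 0.005, -0.0356] turn [-0.0038, 0.3814, -0.0052] q6 1.93
```

```bash
python3 -m inch '[1,-0.015,0,-0.003,0,-0.08,0, 1,-0.036,0,-0.007,0,-0.2,0, 1,-0.06,0.001,-0.011,0,-0.34,0, 1,-0.082,0.001,-0.015,0,-0.46,0, 1,-0.1,0.002,-0.019,0,-0.56,0]'
python3 - <<'E'
from h import *
goal([607.3,8.1,440],-64.2)
E
```

```text
time: 5.4
eef_pos: [560.7, -67.0, 441.3]
ee_rot: [-0.456, 0.453, -0.541, 0.543]
force: [0.2, -0.1, -3.6]
width: 11.9
opt 0 shift [-0.0821, 0.0015, 0.0328] turn [-0.0044, -0.6256, 0.0002] q6 1.55
opt 180 shift [-0.0821, 0.0015, 0.0328] turn [-0.0003, 2.516, -0.0057] q6 1.55
```

```bash
python3 -m inch '[1,-0.018,0,0.007,0,-0.13,0, 1,-0.04,0.001,0.016,0,-0.3,0, 1,-0.065,0.001,0.026,0,-0.48,0, 1,-0.082,0.001,0.033,0,-0.6256,0, 1,-0.082,0.001,0.033,0,-0.6256,0]'
python3 -m inch '[1,0,0,0,0,0,0, 1,0,0,0,0,0,0]'
python3 - <<'E'
from h import *
s=sensors.sense(); p=imaging.get_image("wrist"); cv2.imwrite("pics/w2.png",p["image"][:,:,::-1])
goal([607.3,8.1,440],-64.2); print(s["force"],s["moment"])
k=finder.outline_of("stand",p); 
if k:
    k=k[0]; q=pts(p,k["pixels"],s); print("stand",k["score"],k["bbox"],len(q))
    for lo,hi in ((5,25),(225,300)):
        h=q[(q[:,2]>lo)&(q[:,2]<hi)]
        if len(h)>20: print(lo,len(h),cv2.minAreaRect(h[:,:2].astype(np.float32)),h[:,2].max())
k=finder.outline_of("wheel",p)
if k:
    k=k[0]; w=pts(p,k["pixels"],s); print("wheel",k["score"],k["bbox"],np.percentile(w,[2,50,98],axis=0).round().tolist())
    t=w[w[:,2]>220]
    for _ in range(5):
        m=t[:,:2].mean(0); vt=np.linalg.svd(t[::3,:2]-m,full_matrices=False)[2]; r=(t[:,:2]-m)@vt[1]; t=t[abs(r)<10]
    print("dir",np.degrees(np.arctan2(vt[0][1],vt[0][0])),m,np.percentile(t[:,2],99))
for n in ("side",):
    p=imaging.get_image(n); cv2.imwrite(f"pics/{n}2.png",p["image"][:,:,::-1])
E
```

```text
time: 6.02
eef_pos: [607.6, 8.9, 439.1]
ee_rot: [0.6, -0.599, 0.375, -0.376]
force: [-0.1, 0.0, -4.3]
width: 12.0
time: 6.28
eef_pos: [607.0, 8.2, 438.5]
ee_rot: [0.599, -0.599, 0.376, -0.377]
force: [0.2, -0.6, -3.7]
width: 12.1
opt 0 shift [0.0001, -0.0012, 0.0001] turn [-0.0011, -0.0014, 0.0007] q6 1.06
opt 180 shift [0.0001, -0.0012, 0.0001] turn [-0.0012, 3.1402, -0.0018] q6 1.06
[ 0.23862    -0.57505871 -3.68773844] [-0.04182419  0.15791668  0.0258405 ]
stand 0.61 [0.0, 104.4, 241.9, 226.7] 18490
5 7853 ((557.2808837890625, 230.49887084960938), (110.99736022949219, 259.3765563964844), 26.445831298828125) 24.807097887637326
225 8503 ((609.9136352539062, 116.07135009765625), (29.954875946044922, 76.85870361328125), 16.833160400390625) 283.6842259090052
wheel 0.93 [298.1, 0.5, 340.5, 347.3] [[599.0, 3.0, 280.0], [663.0, 34.0, 301.0], [706.0, 57.0, 305.0]]
dir -154.24658589299585 [660.61060995  32.80201977] 305.1272831667862
```

View pics/w2.png

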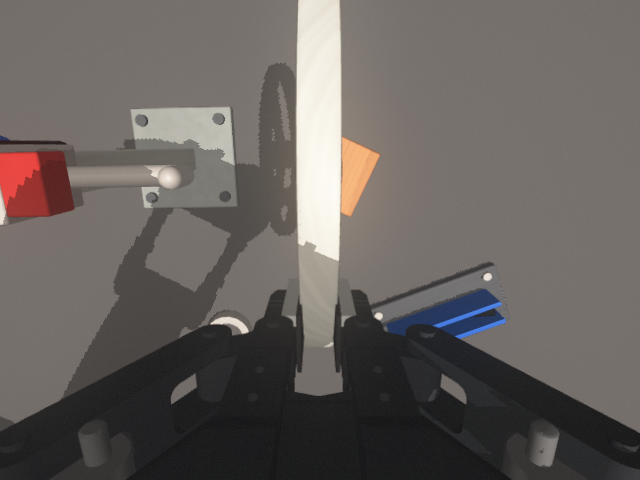

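View pics/side2.png

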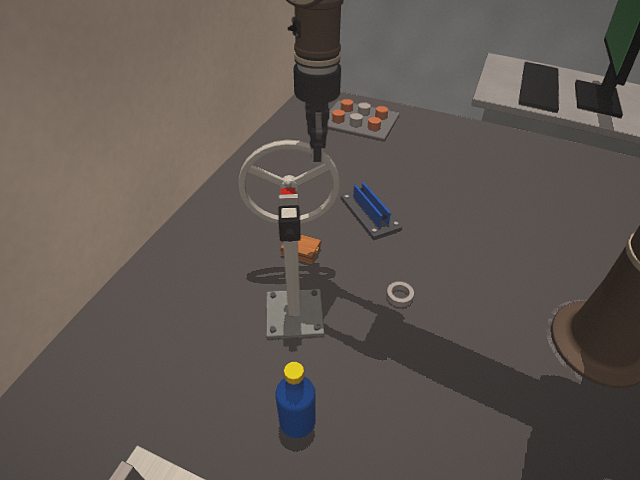

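The wrist view shows the tip ball at (170,177), the bar running left to the red keeper at about (35,183), and the rim vertical at columns 298–340. The side view shows the wheel upright, facing the hook and clear of everything. I take the hook's line from these depths.

```bash
python3 - <<'E'
from h import *
s=sensors.sense(); p=imaging.get_image("wrist")
P=[]
def at(u0,u1,v0,v1,lo,hi):
    m=np.zeros((480,640),bool); m[v0:v1,u0:u1]=1; q=pts(p,m,s); q=q[(q[:,2]>lo)&(q[:,2]<hi)]; return q
tip=at(150,190,160,195,225,300); print("tip",len(tip),np.median(tip,0),tip[:,2].max(),np.percentile(tip[:,2],95))
for u in (80,95,110,125,140):
    b=at(u,u+8,160,195,215,270); t=b[b[:,2]>np.percentile(b[:,2],98)-2]; c=(b[:,:2].max(0)+b[:,:2].min(0))/2
    print("bar",len(b),np.median(b,0).round(1),"top",np.percentile(b[:,2],95).round(1)); P.append(np.median(b[:,:2],0))
k=at(10,60,160,205,265,300); print("keeper",len(k),np.median(k,0),np.percentile(k[:,2],[5,95]),cv2.minAreaRect(k[:,:2].astype(np.float32)))
P=np.array(P); m=P.mean(0); d=np.linalg.svd(P-m)[2][0]; print("bar dir",np.degrees(np.arctan2(d[1],d[0])))
o=np.array([590.,166.3]); h=np.array([np.cos(np.radians(-64.2)),np.sin(np.radians(-64.2))]); n=np.array([-h[1],h[0]])
for q in [np.median(tip[:,:2],0),*P,np.median(k[:,:2],0)]: print("stand-frame x,perp",-(q-o)@h,(q-o)@n)
E
```

```text
tip 911 [628.72026431  87.00373317 259.50037745] 266.6596528670226 265.3456631412536
bar 190 [609.3 127.4 250.4] top 251.9
bar 175 [612.5 120.9 250.6] top 252.1
bar 170 [615.7 114.6 250.7] top 252.1
bar 175 [619.  108.4 250.8] top 252.0
bar 176 [621.8 102.2 250.6] top 252.3
keeper 2244 [610.53517397 126.18926762 281.05698063] [274.45888862 282.36018061] ((609.3777465820312, 128.80055236816406), (17.165908813476562, 17.06219482421875), 22.530515670776367)
bar dir -63.35353916948839
stand-frame x,perp -88.24418072883859 0.34837940140440793
stand-frame x,perp -43.48334079910257 0.45941665844659596
stand-frame x,perp -50.6367228405967 0.5033835695018247
stand-frame x,perp -57.66833215868825 0.6123111013986993
stand-frame x,perp -64.73748153956713 0.9270377229805398
stand-frame x,perp -71.57573376054417 0.7654003112826935
stand-frame x,perp -45.04999163786915 1.0307644471963542
```

Wrist measurements agree with the outside cameras:

- **Bar:** top about 251.5 mm.
- **Tip:** top about 265.5 mm.
- **Wheel:** at stand x about -150, with the inner rim at about 292.

I move 86 mm along -x of the tool, over the tip.

```bash
python3 -m inch '[1,-0.015,0,0,0,0,0, 1,-0.032,0,0,0,0,0, 1,-0.05,0,0,0,0,0, 1,-0.068,0,0,0,0,0, 1,-0.08,0,0,0,0,0]'
python3 - <<'E'
from h import *
h=np.array([np.cos(np.radians(-64.2)),np.sin(np.radians(-64.2))]);c=np.array([590,166.3])+64*h+53.3*np.array([h[1],-h[0]])
print(c); goal([*c,408],-64.2)
E
```

```text
time: 7.15
eef_pos: [571.9, 82.1, 439.2]
ee_rot: [0.6, -0.599, 0.375, -0.376]
force: [0.2, 0.5, -4.2]
width: 12.1
[569.86779984  85.48178103]
opt 0 shift [-0.004, 0.0312, -0.0004] turn [-0.0022, 0.0007, 0.0009] q6 1.19
opt 180 shift [-0.004, 0.0312, -0.0004] turn [0.0014, -3.1408, 0.0034] q6 1.19
```

```bash
python3 -m inch '[1,-0.005,0,0,0,0,0, 1,-0.005,0.008,0,0,0,0, 1,-0.005,0.016,0,0,0,0, 1,-0.005,0.024,0,0,0,0, 1,-0.005,0.028,0,0,0,0]'; python3 -m inch '[1,0,0,0,0,0,0, 1,0,0,0,0,0,0]'
python3 - <<'E'
from h import *
s=sensors.sense(); print(s["force"],s["moment"]); p=imaging.get_image("wrist"); cv2.imwrite("pics/w3.png",p["image"][:,:,::-1])
goal([569.9,85.5,400],-64.2)
E
```

```text
time: 7.78
eef_pos: [569.6, 86.2, 410.0]
ee_rot: [0.599, -0.599, 0.376, -0.376]
force: [-0.5, -0.1, -4.5]
width: 12.2
time: 8.02
eef_pos: [569.8, 86.0, 410.0]
ee_rot: [0.599, -0.599, 0.376, -0.376]
force: [-0.2, -0.0, -3.7]
width: 11.6
[-0.22040235 -0.01127563 -3.7238986 ] [-0.11922769  0.16231804 -0.03690959]
opt 0 shift [0.0006, 0.0102, -0.0002] turn [-0.001, -0.0001, 0.0005] q6 1.2
opt 180 shift [0.0006, 0.0102, -0.0002] turn [-0.0008, 3.1415, -0.0015] q6 1.2
```

View pics/w3.png

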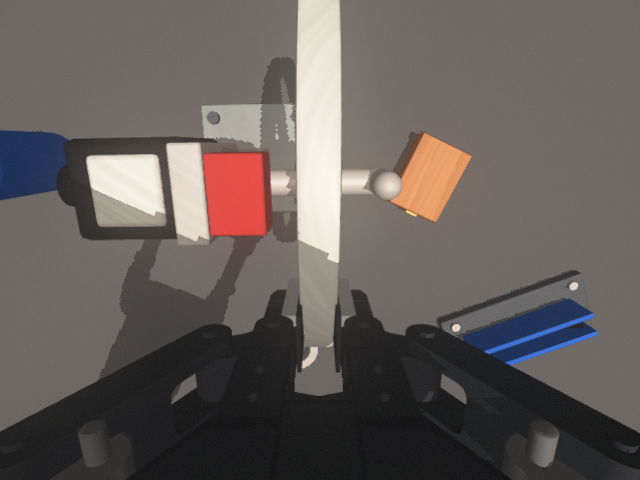

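The rim sits between the tip ball (375–400,185) and the keeper (edge at column 268), aligned. Contact should come about 12 mm lower, so I feel down from here.

```bash
python3 -m inch '[1,0,0.003,0,0,0,0, 1,0,0.006,0,0,0,0, 1,0,0.008,0,0,0,0, 1,0,0.008,0,0,0,0]'; python3 -m inch '[1,0,0.001,0,0,0,0, 1,0,0.002,0,0,0,0, 1,0,0.002,0,0,0,0]';  python3 -m inch '[1,0,0.001,0,0,0,0, 1,0,0.001,0,0,0,0]'
```

```text
time: 8.57
eef_pos: [569.7, 86.1, 401.8]
ee_rot: [0.599, -0.599, 0.376, -0.376]
force: [-0.3, 0.2, -5.3]
width: 11.7
time: 8.95
eef_pos: [569.6, 86.1, 399.7]
ee_rot: [-0.599, 0.599, -0.376, 0.376]
force: [-0.6, 0.9, -3.2]
width: 12.1
time: 9.2
eef_pos: [569.6, 86.1, 398.6]
ee_rot: [-0.599, 0.599, -0.376, 0.376]
force: [-0.3, -0.2, -4.9]
width: 12.4
```

```bash
python3 -m inch '[1,0,0.001,0,0,0,0, 1,0,0.001,0,0,0,0]'; python3 -m inch '[1,0,0.001,0,0,0,0, 1,0,0.001,0,0,0,0]'; python3 -c "
from h import *
print(sensors.sense()['force'],sensors.sense()['moment'])"
```

```text
time: 9.45
eef_pos: [569.5, 86.1, 397.5]
ee_rot: [-0.599, 0.599, -0.376, 0.376]
force: [0.2, 0.3, -3.7]
width: 11.9
time: 9.7
eef_pos: [569.6, 86.1, 397.1]
ee_rot: [-0.599, 0.599, -0.376, 0.376]
force: [-1.0, -0.5, -1.4]
width: 12.4
[-0.96085841 -0.45359811 -1.38891051] [-0.07912203  0.21394295  0.05438635]
```

Contact: the force dropped from -4 to -1.4 N and travel stalled at TCP 397.1, so the bar top is at about 251. I lift about 1.2 mm and slide under the keeper.

```bash
python3 -m inch '[1,0,-0.0008,0,0,0,0, 1,-0.003,-0.0008,0,0,0,0, 1,-0.007,-0.0008,0,0,0,0, 1,-0.011,-0.0008,0,0,0,0, 1,-0.011,-0.0008,0,0,0,0]'; python3 -c "
from h import *
print(sensors.sense()['force'])
h=np.array([np.cos(np.radians(-64.2)),np.sin(np.radians(-64.2))]);c=np.array([590,166.3])+37*h+53.3*np.array([h[1],-h[0]])
goal([*c,397.7],-64.2)"
```

```text
time: 10.32
eef_pos: [564.6, 96.4, 397.7]
ee_rot: [-0.599, 0.599, -0.376, 0.376]
force: [-0.4, 0.3, -3.4]
width: 12.0
[-0.38648796  0.30413649 -3.38717686]
opt 0 shift [-0.0149, 0.0, -0.0] turn [0.0001, 0.0006, -0.0] q6 1.21
opt 180 shift [-0.0149, 0.0, -0.0] turn [-0.0001, -3.141, -0.0002] q6 1.21
```

```bash
python3 -m inch '[1,-0.003,0,0,0,0,0, 1,-0.006,0,0,0,0,0, 1,-0.009,0,0,0,0,0, 1,-0.011,0,0,0,0,0, 1,-0.011,0,0,0,0,0]'; python3 -m inch '[1,-0.001,0,0,0,0,0, 1,-0.0015,0,0,0,0,0, 1,-0.0015,0,0,0,0,0]';python3 -m inch '[1,-0.001,0,0,0,0,0, 1,-0.001,0,0,0,0,0]'
```

```text
time: 10.95
eef_pos: [559.8, 106.5, 397.7]
ee_rot: [-0.599, 0.599, -0.376, 0.375]
force: [0.0, 0.7, -3.6]
width: 11.7
time: 11.32
eef_pos: [559.1, 107.8, 397.7]
ee_rot: [-0.599, 0.599, -0.376, 0.375]
force: [0.3, 0.1, -3.7]
width: 12.2
time: 11.58
eef_pos: [558.7, 108.7, 397.8]
ee_rot: [-0.599, 0.599, -0.375, 0.376]
force: [0.2, -0.5, -4.5]
width: 12.0
```

```bash
for i in 1 2; do python3 -m inch '[1,-0.001,0,0,0,0,0, 1,-0.001,0,0,0,0,0]' | grep -E "pos|force"; done
```

```text
eef_pos: [558.5, 109.0, 397.8]
force: [0.7, -3.6, -3.5]
eef_pos: [558.3, 109.3, 397.8]
force: [2.6, -4.6, -4.3]
```

```bash
python3 - <<'E'
from h import *
h=np.array([np.cos(np.radians(-64.2)),np.sin(np.radians(-64.2))]);c=np.array([590,166.3])+37*h+53.3*np.array([h[1],-h[0]])
s=sensors.sense(); print(s["force"],s["force"][:2]@h,s["moment"]); goal([*c,397.7],-64.2)
p=imaging.get_image("wrist"); cv2.imwrite("pics/w4.png",p["image"][80:400,60:460,::-1])
E
```

```text
[ 2.58380724 -4.57792549 -4.29993825] 5.246145515546154 [-0.7826769  -0.05831935 -0.24548354]
opt 0 shift [-0.0005, 0.0001, 0.0] turn [-0.0001, 0.0002, 0.0035] q6 1.24
opt 180 shift [-0.0005, 0.0001, 0.0] turn [0.0055, -3.1414, 0.0001] q6 1.24
```

View pics/w4.png

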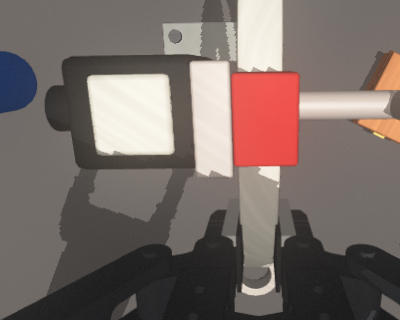

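The rim is under the keeper with its face against the light back plate (crop column about 235), and I feel 5 N of push at x about -37.5. I ease that off, seat the rim on the bar, then open.

```bash
python3 -m inch '[1,0.0002,0,0,0,0,0, 1,0.0002,0.0008,0,0,0,0, 1,0.0002,0.0008,0,0,0,0]';python3 -m inch '[1,0,0.0005,0,0,0,0, 1,0,0.0005,0,0,0,0]'
```

```text
time: 12.5
eef_pos: [558.4, 109.3, 397.3]
ee_rot: [-0.599, 0.6, -0.374, 0.377]
force: [0.8, -2.5, -2.2]
width: 12.2
time: 12.75
eef_pos: [558.5, 109.3, 397.1]
ee_rot: [-0.599, 0.599, -0.374, 0.377]
force: [0.9, -3.4, -1.9]
width: 12.2
```

```bash
python3 -m inch '[1,0,0,0,0,0,0, 1,0,0,0,0,0,0]' 20; python3 -m inch '[0.4,0,0,0,0,0,0, 0.2,0,0,0,0,0,0, 0,0,0,0,0,0,0, -0.2,0,0,0,0,0,0, -0.3,0,0,0,0,0,0]'; python3 -m inch '[-0.3,0,0,0,0,0,0, -0.3,0,0,0,0,0,0]'
python3 - <<'E'
from h import *
p=imaging.get_image("wrist"); a=p["image"][80:400,60:560,::-1]
q=imaging.get_image("side"); b=cv2.resize(q["image"][130:320,220:370,::-1],(252,320))
cv2.imwrite("pics/w5.png",np.hstack([a,b])); goal([558,109,397],-64.2)
E
```

```text
time: 13.0
eef_pos: [558.5, 109.3, 397.1]
ee_rot: [-0.599, 0.599, -0.374, 0.377]
force: [0.5, -3.4, -2.5]
width: 12.1
time: 13.62
eef_pos: [558.5, 109.4, 397.2]
ee_rot: [-0.599, 0.599, -0.374, 0.377]
force: [-0.1, 0.2, -0.8]
width: 55.2
time: 13.88
eef_pos: [558.5, 109.4, 397.2]
ee_rot: [-0.599, 0.599, -0.374, 0.377]
force: [0.9, 0.1, 0.3]
width: 55.8
opt 0 shift [0.0001, 0.0002, -0.0006] turn [-0.0012, 0.0005, 0.0036] q6 1.24
opt 180 shift [0.0001, 0.0002, -0.0006] turn [0.0056, -3.1411, 0.0019] q6 1.24
```

View pics/w5.png

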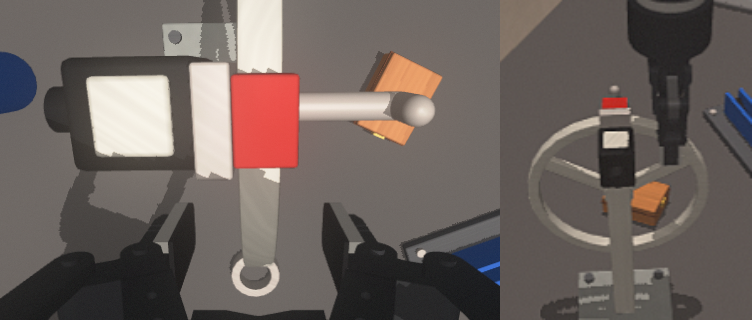

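The wheel hangs under the keeper and against the plate, with the fingers open well clear of the rim. I withdraw straight up.

```bash
python3 -m inch '[-0.3,0,-0.015,0,0,0,0, -0.3,0,-0.04,0,0,0,0, -0.3,0,-0.075,0,0,0,0, -0.3,0,-0.11,0,0,0,0, -0.3,0,-0.12,0,0,0,0]'; python3 -m inch '[-0.3,0,0,0,0,0,0, -0.3,0,0,0,0,0,0, -0.3,0,0,0,0,0,0, -0.3,0,0,0,0,0,0]'
python3 - <<'E'
from h import *
s=sensors.sense(); p=imaging.get_image("wrist"); q=imaging.get_image("side")
cv2.imwrite("pics/w6.png",np.hstack([cv2.resize(p["image"],(480,360)),cv2.resize(q["image"][130:330,220:370],(270,360))])[:,:,::-1])
o=np.array([590.,166.3]); h=np.array([np.cos(np.radians(-64.2)),np.sin(np.radians(-64.2))]); n=np.array([-h[1],h[0]])
k=finder.outline_of("wheel",p)
if k:
    w=pts(p,k[0]["pixels"],s); w=w[(w[:,2]>170)&(w[:,2]<275)]; x=-(w[:,:2]-o)@h; y=(w[:,:2]-o)@n; g=abs(x+37)<12; x=x[g];y=y[g];z=w[g,2]
    print(len(x),"x",np.percentile(x,[3,50,97]),"slope",np.polyfit(y,x,1)[0],"zmax",np.percentile(z,99))
    from scipy.optimize import least_squares
    print("perp,z",least_squares(lambda c:np.hypot(y-c[0],z-c[1])-95,[0,168],loss="soft_l1").x)
E
```

```text
time: 14.6
eef_pos: [558.7, 109.8, 521.4]
ee_rot: [0.6, -0.598, 0.372, -0.379]
force: [-0.2, 0.2, -0.3]
width: 55.4
time: 15.1
eef_pos: [558.6, 109.7, 520.1]
ee_rot: [0.6, -0.598, 0.373, -0.378]
force: [0.1, 0.4, 0.1]
width: 55.5
3733 x [-46.02791931 -39.42798179 -32.9695411 ] slope -0.0008896549552307643 zmax 262.3407147505656
perp,z [5.76262236e-02 1.67934539e+02]
```

View pics/w6.png

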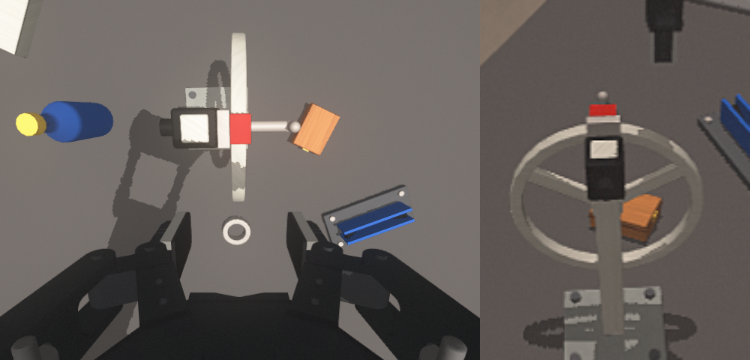

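The wheel hangs upright under the keeper, centred on the hook, with the bystanders where they were. I hand in.

```bash
python3 -c "
from h import *
print(workorder.hand_in())"
```

```text
the job is handed in; nothing more can be done
None
```

I lifted the wheel out of its cradle by the rim and passed it over the hook tip. I then lowered it until the bar took part of its weight (contact felt at a bar height of about 251 mm) and slid it under the keeper until it met the back plate. After letting go I backed the gripper off 120 mm upward and handed in at about 15 s.

**Last checks**
- **Position:** the wrist camera put the wheel centre at 0 mm sideways and 168 mm high, with the axle within about 0.001 rad of the stand's x axis in the horizontal plane.
- **Flushness:** the same camera read x = -39.4 mm, where -37 mm is flush. It had also read the hook tip about 2 mm too far out. With that offset removed the wheel is at about -37.3 mm, which agrees with where I felt the plate (-37.5 mm).
- **Forces:** the highest wrist reading against the stand was about 5 N. The wheel-to-stand contact force itself was not measured, and the wrist force was only sampled at the end of each move.
- **Bystanders:** in the final picture the bottle, case and ring gauge looked undisturbed; I did not measure them again.

The hand-in reports no verdict. None of these checks failed; the x reading was the only disagreement.

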